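# Tap down the spice caps and the tin button

## Task

Three of the glass spice tubes have steel caps standing proud: with the fingertips, gently tap each cap fully down, first the slimmest tube, then the medium one, then the stoutest, and last press the round button in the lid of the aluminium tin fully down. Leave the fourth tube, the one with a ball on its cap, untouched, lift or shove nothing, keep everything upright and in its place, and finish clear of everything.

Things in the scene. Friction and masses are not known exactly. Their poses are not given: they have to be found in the camera images.
- rack: Fixed stepped insert of clear acrylic, 400 mm wide (its y), three steps rising away from the robot (its +x); tops 30, 60 and 90 mm above its origin, which lies on the drawer floor (8 mm above the table). The four glass tubes stand loose in a row along y on the lowest step, about 80 mm apart, in any order. The drawer round it has grey walls 75 mm above the table.
- slim_mid (a point): Centre of the slim glass spice tube, 50 mm above its foot. The tube is loose, upright, 28 mm across and 100 mm tall to its rim, about 148 g. z points up the tube.
- slim_cap_top (a point): Centre of the flat top of the slim tube's steel cap, 30 mm across, 14 mm thick, with a cork plug under it. Fully raised it is 122 mm above the tube's foot, fully down 114 mm.
- slim_cap (a joint): How far the slim tube's cap has been pushed down, m: 0 fully raised, 0.008 fully down on the rim. It starts at 0 to 0.0015, slides with about 3 N of friction and stays where it is left; at the bottom it stops hard.
- medium_mid (a point): Centre of the medium glass spice tube, 50 mm above its foot. The tube is loose, upright, 38 mm across and 100 mm tall to its rim, about 158 g. z points up the tube.
- medium_cap_top (a point): Centre of the flat top of the medium tube's steel cap, 40 mm across, 14 mm thick, with a cork plug under it. Fully raised it is 122 mm above the tube's foot, fully down 114 mm.
- medium_cap (a joint): How far the medium tube's cap has been pushed down, m: 0 fully raised, 0.008 fully down on the rim. It starts at 0 to 0.0015, slides with about 3 N of friction and stays where it is left; at the bottom it stops hard.
- stout_mid (a point): Centre of the stout glass spice tube, 50 mm above its foot. The tube is loose, upright, 50 mm across and 100 mm tall to its rim, about 170 g. z points up the tube.
- stout_cap_top (a point): Centre of the flat top of the stout tube's steel cap, 52 mm across, 14 mm thick, with a cork plug under it. Fully raised it is 122 mm above the tube's foot, fully down 114 mm.
- stout_cap (a joint): How far the stout tube's cap has been pushed down, m: 0 fully raised, 0.008 fully down on the rim. It starts at 0 to 0.0015, slides with about 3 N of friction and stays where it is left; at the bottom it stops hard.
- knob_mid (a point): Centre (50 mm above the foot) of the fourth glass tube, 38 mm across, loose, to be left alone: its 40 mm cap is already down and carries a steel ball of 18 mm on top, in all 130 mm above the foot.
- tin_mid (a point): Centre of the loose round aluminium tin, 47.5 mm above its foot; 84 mm across, 95 mm tall to the lid top, 300 g, standing on the drawer floor in front of the acrylic steps.
- tin_button_top (a point): Centre of the flat top of the round steel button in the middle of the tin's lid, 36 mm across. Raised it stands 8 mm above the lid, fully down 2 mm.
- tin_button (a joint): How far the tin's button has been pushed down, m: 0 fully raised, 0.006 fully down. It starts at 0 to 0.001, slides with about 3 N of friction and stays where it is left.
- jar: Bystander: squat glass jar with wooden lid, 57 mm across, 60 mm tall, loose on the drawer floor; origin under its foot.
- scoop: Bystander: green pinch scoop, 110 mm long (along its y), 14 mm high, lying on the drawer floor; origin under its middle.
- spoon: Bystander: short birch spoon, 121 mm long (along its y), 8 mm high, lying on the top acrylic step; origin under its middle.
- pot_a: Bystander: one of two small white pots with cork lids, 45 mm across, 50 mm tall, on the middle acrylic step; origin under its foot.
- pot_b: Bystander: the other of two small white pots with cork lids, 45 mm across, 50 mm tall, on the middle acrylic step; origin under its foot.

How it is judged:
On the way, in this order (a step that is already met when the one before it is completed fails the run):
1. the slim tube's cap is pushed down (value of joint slim_cap above 0.0065 m), for 0.1 s.
2. the medium tube's cap is pushed down (value of joint medium_cap above 0.0065 m), for 0.1 s.
3. the stout tube's cap is pushed down (value of joint stout_cap above 0.0065 m), for 0.1 s.
4. the tin's button is pushed down (value of joint tin_button above 0.0045 m), for 0.1 s.
At the end, for the whole second after the job is handed in: All three caps are down to within 1.5 mm and the tin's button is down to within 1.5 mm; the four tubes and the tin stand upright (within 0.1 rad) and they and the bystanders are within 20 mm of where they started (value of joint each of slim_cap, medium_cap, stout_cap above 0.0065 m and value of joint tin_button above 0.0045 m and angle between each of slim_mid, medium_mid, stout_mid, knob_mid, tin_mid's own z axis and vertical below 0.1 rad and distance of each of slim_mid, medium_mid, stout_mid, knob_mid, tin_mid, jar, scoop, spoon, pot_a, pot_b from where it was at the start of the episode below 0.02 m); the robot touches nothing.
It fails at once if a tube or the tin is lifted (10 mm) (z of any of slim_mid, medium_mid, stout_mid, knob_mid in the frame of rack above 0.09 m or height (world z) of tin_mid above 0.0655 m).
It fails at once if a tube or the tin is tipped by more than 0.25 rad or shoved more than 30 mm (angle between any of slim_mid, medium_mid, stout_mid, knob_mid, tin_mid's own z axis and vertical above 0.25 rad or distance of any of slim_mid, medium_mid, stout_mid, knob_mid, tin_mid from where it was at the start of the episode above 0.03 m).
It fails at once if a cap or the button is pressed roughly (over 30 N) (contact force between the fingers and slim_tube above 30 N or contact force between the fingers and medium_tube above 30 N or contact force between the fingers and stout_tube above 30 N or contact force between the fingers and tin above 30 N).
It fails at once if the tube with the ball on its cap is touched (over 1 N) (contact force between the arm and knob_tube above 1 N).
It fails at once if a bystander is moved more than 20 mm (distance of any of jar, scoop, spoon, pot_a, pot_b from where it was at the start of the episode above 0.02 m).
It also fails if it takes over 64 s, if anything falls off the work surface, if the arm or the gripper's body presses on something with over 40 N, if the wrist force passes 120 N, or if a joint passes its speed limit or range.

## Robot

A 6-joint arm with a two-finger parallel gripper is mounted at the origin on the work surface. World frame = base frame: x ahead of the robot, y to its left, z up, the work surface at z = 0. Lengths are in m, angles in rad, forces in N, time in s.
With the tool pointing down it reaches from about 0.35 to 0.85 m from the base axis. Payload 8.1 kg.
Tool frame: the origin (TCP) lies at the very end of the fingers, on their centre line; the grasp point (between the pads) lies behind it (robot.grasp_offset is the z of the grasp point in the tool frame, in m); z points along the fingers, y is the line along which they close (so a half turn about z gives the same grasp; the last joint's range is limited). The gripper opens to 85 mm and grips with 20 to 120 N. Pads are 22 mm wide; open, the fingers measure 114 mm over their backs; the gripper's body (76 mm by 85 mm) begins 54 mm behind the grasp point. The pads swing forward as they close: fully open they stand 13 mm farther back than shut.
Start: joints at [-1.403, 0.13, 1.488, -0, 1.523, -0.085], TCP at [0.15, -0.581, 0.208] pointing down, gripper open.
Joint ranges: [-2.96, 2.96], [-0.89, 2.26], [0.02, 2.5], [-1.34, 4.48], [0, 2.73], [-2.66, 2.66]. Speed limits (rad/s): [2.39, 2.39, 2.79, 3.14, 3.14, 3.14].

## Interface

Orientations are given as a unit quaternion [w, x, y, z].
In Python, from workcell import robot gives the robot as it stands.
- The arm moves only by the shell command python3 -m inch 'ROWS' [FORCE]. ROWS is text: rows parted by semicolons, each of 7 numbers parted by spaces: the shift along the tool's x, y, z in cm, then the turn, a rotation vector about the tool's x, y, z in rad, then the finger opening in cm, from 0 to 8.54. In form: tx ty tz wx wy wz fingers; .... A call has 1 to 20 rows; each row is the pose to reach, as a shift and turn from the pose commanded when the call began, along the tool's axes at that moment; what a row does not reach only later rows make up. A row lasts 1/8 s, in which the tool goes at most 62.5 mm and 10.7 degrees, less where a joint would pass 70% of its speed; a pose out of reach is approached as far as the arm can. A call with a gripper value outside its range is refused whole. The fingers move at their own pace and stop on an object; FORCE is the grip in N (left out, the last holds). Time passes only in rows, so rows that repeat a pose let the fingers close. It gives the time, the measured TCP pose, the force, the opening and the grip force at its end, in the units of the state.
- robot.get_obs(): the state, without advancing time (a new reading comes with each control period).
- robot.read_camera(name): name is "side" or "top" or "wrist"; returns a dict with "frame" (400x640x3 uint8, red, green, blue), "z_map" (400x640 float32, m along the optical axis (not along the pixel's ray), 0 where there is no reading), "fovy" (degrees; the focal length in pixels is half the picture's height over the tangent of half this angle, whatever the lens; pixels are square), "cx", "cy" (the principal point, pixels), "R" (3x3) and "t" (3): a world point X has camera coordinates R X + t; the wrist camera has in their place "mount" (4x4, takes a point from camera to tool coordinates, whose origin is the TCP and whose axes are the flange's). Camera axes: x right, y down, z forward; pixel columns grow to the right and rows downward; lengths in m; the calibration is good to about 2 mm. A picture is of the moment at which its call begins: read the wrist's pose just before it.
- robot.close_job(): hands the job in; it is judged then, once.
The state is a dict: "clock": time; "joints": joint angles; "dq": joint speeds; "joint_efforts": joint torques, N m; "tool_pos": TCP position; "orientation": TCP orientation; "ft_force": force on the tool from outside, world axes, zero at the start; "moment": the same for the moment, N m; "width": finger opening in m; "gripper_force": force on a finger pad.
Only numpy, scipy, OpenCV 4.12 (cv2) and the standard library are available. Lean on these libraries where they do the work, as an engineer would, in place of code of your own. Each camera call takes 0.05 s, during which the arm holds its last target. There are 200 camera calls.

## Working session

There is one attempt and no reset: what is moved stays moved. The work goes in short steps, Python scripts to look and compute and a shell command to move; the robot and the scene stay as the last step left them, time stands still between calls to the robot, and variables do not carry over. Pictures are saved under pics/ and viewed, at most 10 in all, crops included, and the job is handed in when it is done.

```bash
mkdir -p pics
cat > h.py <<'E'
import numpy as np, cv2
from workcell import robot
def cam(n):
    c=robot.read_camera(n); c['f']=200/np.tan(np.radians(c['fovy'])/2); return c
def save(c,n): cv2.imwrite('pics/'+n,c['frame'][:,:,::-1])
def pts(c):
    v,u=np.mgrid[:400,:640]; z=c['z_map']
    P=np.stack([(u-c['cx'])/c['f']*z,(v-c['cy'])/c['f']*z,z],-1)
    return (P-c['t'])@np.array(c['R'])
def ray(c,u,v,h):
    d=np.array(c['R']).T@np.array([(u-c['cx'])/c['f'],(v-c['cy'])/c['f'],1]); o=-np.array(c['R']).T@c['t']
    return o+d*(h-o[2])/d[2]
E
python3 - <<'E'
from h import *
o=robot.get_obs(); print({k:np.round(v,3) for k,v in o.items()}, robot.grasp_offset)
for n in('top','side'):
    c=cam(n); save(c,n+'1.png'); np.savez(n+'.npz',**c); print(n,c['f'],c['cx'],c['cy'],-np.array(c['R']).T@c['t'],np.round(c['R'],2).tolist(),(c['z_map']>0).mean())
E
```

```text
{'clock': np.float64(0.0), 'joints': array([-1.403,  0.131,  1.489, -0.   ,  1.523, -0.085]), 'dq': array([ 0.   , -0.001,  0.   , -0.002, -0.001,  0.   ]), 'joint_efforts': array([ 3.0000e-03, -5.6940e+01, -5.0055e+01, -0.0000e+00,  1.5000e-02,
        0.0000e+00]), 'tool_pos': array([ 0.15 , -0.58 ,  0.207]), 'orientation': array([-0.001,  0.992,  0.126, -0.   ]), 'ft_force': array([ 0.342, -0.64 , -0.478]), 'moment': array([ 0.022,  0.047, -0.02 ]), 'gripper_force': np.float64(0.0), 'width': np.float64(0.085)} -0.0187
top 402.90053895472784 327.1549944322675 196.9593066181524 [0.56067739 0.00880421 0.82160753] [[0.02, -1.0, -0.0], [-1.0, -0.02, -0.05], [0.05, 0.0, -1.0]] 0.9958515625
side 375.9230738272485 319.5776112600682 202.4316576471826 [ 0.16833654 -0.45217067  0.50735292] [[0.73, -0.69, 0.01], [-0.34, -0.38, -0.86], [0.6, 0.62, -0.51]] 0.9960390625
```

View pics/top1.png

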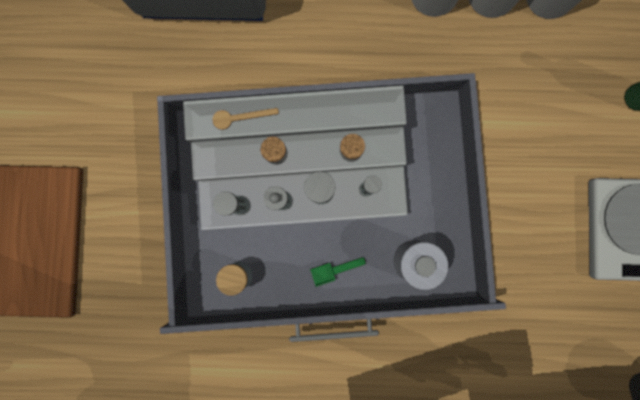

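View pics/side1.png

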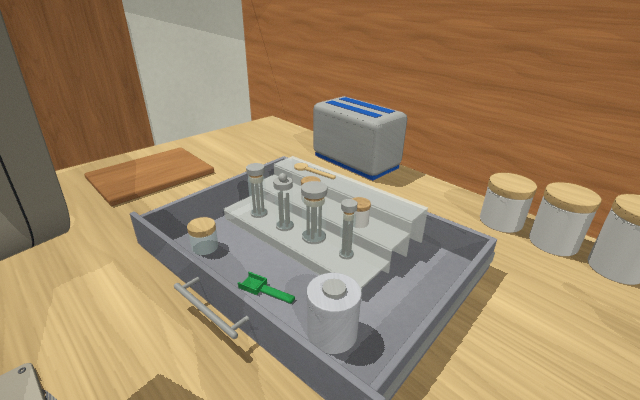

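The top view shows, from left to right, the medium cap (225,203), the ball tube (275,198), the stout cap (319,187), the slim cap (372,185) and the tin button (425,265). The side view agrees. I'll measure the tops with the depth map.

Run:
```python
from h import *
for n in('top','side'):
    c=dict(np.load(n+'.npz')); P=pts(c); z=P[...,2]
    box=(P[...,0]>.35)&(P[...,0]<.75)&(abs(P[...,1])<.35)
    for lo,hi in((.143,.18),(.105,.12)):
        m=(box&(z>lo)&(z<hi)).astype(np.uint8)
        k,l,s,ce=cv2.connectedComponentsWithStats(m)
        for i in range(1,k):
            if s[i,4]<25: continue
            q=P[l==i]; h=np.median(q[:,2]); q=q[abs(q[:,2]-h)<.004]; 
            (cc,w,a)=cv2.minAreaRect(q[:,:2].astype(np.float32))
            print(n,lo,ce[i].round(0),s[i,4],'med z',h.round(4),'mean',q[:,:2].mean(0).round(4),'rect',np.round(cc,4),np.round(w,3), 'ray',ray(c,*ce[i],h).round(4))
```

```text
top 0.143 [320. 186.] 766 med z 0.161 mean [0.6106 0.0248] rect [0.6105 0.0248] [0.05 0.05] ray [0.6105 0.0248 0.161 ]
top 0.143 [373. 183.] 259 med z 0.1608 mean [ 0.6172 -0.0623] rect [ 0.617  -0.0621] [0.028 0.028] ray [ 0.617  -0.0621  0.1608]
top 0.143 [275. 197.] 453 med z 0.1542 mean [0.5909 0.0977] rect [0.591  0.0982] [0.039 0.038] ray [0.5908 0.0978 0.1542]
top 0.143 [226. 203.] 484 med z 0.1603 mean [0.5802 0.1793] rect [0.5802 0.1799] [0.038 0.04 ] ray [0.58   0.1784 0.1603]
top 0.105 [237. 117.] 559 med z 0.1078 mean [0.7363 0.1772] rect [0.7326 0.1621] [0.033 0.117] ray [0.7363 0.1771 0.1078]
top 0.105 [353. 146.] 292 med z 0.1189 mean [ 0.6868 -0.0312] rect [ 0.687 -0.03 ] [0.044 0.043] ray [ 0.6859 -0.0308  0.1189]
top 0.105 [273. 149.] 309 med z 0.1191 mean [0.6785 0.1093] rect [0.6785 0.1093] [0.044 0.042] ray [0.6775 0.1087 0.1191]
top 0.105 [241. 205.] 34 med z 0.1138 mean [0.5793 0.164 ] rect [0.5791 0.1653] [0.009 0.032] ray [0.5783 0.1637 0.1138]
top 0.105 [424. 266.] 962 med z 0.1064 mean [ 0.4788 -0.161 ] rect [ 0.4794 -0.1612] [0.078 0.078] ray [ 0.4787 -0.1
[... 814 characters left out ...]
68] rect [0.5702 0.1685] [0.015 0.035] ray [0.5702 0.1667 0.1129]
side 0.105 [284. 200.] 112 med z 0.1123 mean [0.5824 0.0849] rect [0.5834 0.087 ] [0.016 0.036] ray [0.582  0.0863 0.1123]
side 0.105 [362. 204.] 208 med z 0.1178 mean [ 0.6875 -0.0366] rect [ 0.6896 -0.0347] [0.045 0.032] ray [ 0.6825 -0.0415  0.1178]
side 0.105 [314. 212.] 158 med z 0.1127 mean [0.5964 0.0095] rect [0.6009 0.0118] [0.022 0.049] ray [0.5958 0.0096 0.1127]
side 0.105 [347. 227.] 90 med z 0.1123 mean [ 0.6076 -0.0704] rect [ 0.6088 -0.07  ] [0.011 0.025] ray [ 0.6079 -0.0702  0.1123]
side 0.105 [334. 288.] 374 med z 0.1112 mean [ 0.476  -0.1647] rect [ 0.4775 -0.1638] [0.035 0.035] ray [ 0.475  -0.166   0.1112]
```

```bash
cat >> h.py <<'E'
from scipy.spatial.transform import Rotation as Ro
T=dict(slim=(.616,-.063),medium=(.579,.179),stout=(.6095,.0235),tin=(.478,-.1625))
def go(name,z):
    o=robot.get_obs(); q=o['orientation']; R=Ro.from_quat([q[1],q[2],q[3],q[0]]).as_matrix()
    d=np.r_[T[name],z]-o['tool_pos']; print(name,'shift cm',(100*R.T@d).round(2),'pos',o['tool_pos'].round(4),'turn to vertical',Ro.align_vectors([R.T@[0,0,-1.]],[[0,0,1.]])[0].as_rotvec().round(3))
E
python3 -c "
from h import *
go('slim',.2)"
```

```text
slim shift cm [ 58.06 -38.43   0.8 ] pos [ 0.15   -0.5804  0.2072] turn to vertical [-0.002 -0.     0.   ]
```

```bash
python3 -m inch '0 0 0 0 0 0 0.3;58.1 -38.4 0 0 0 0 0.3;58.1 -38.4 0 0 0 0 0.3;58.1 -38.4 0 0 0 0 0.3;58.1 -38.4 0 0 0 0 0.3;58.1 -38.4 0 0 0 0 0.3;58.1 -38.4 0 0 0 0 0.3;58.1 -38.4 0 0 0 0 0.3;58.1 -38.4 0 0 0 0 0.3;58.1 -38.4 0 0 0 0 0.3;58.1 -38.4 0 0 0 0 0.3;58.1 -38.4 0 0 0 0 0.3;58.1 -38.4 0 0 0 0 0.3;58.1 -38.4 0 0 0 0 0.3;58.1 -38.4 0 0 0 0 0.3;58.1 -38.4 0 0 0 0 0.3;58.1 -38.4 0 0 0 0 0.3;58.1 -38.4 0 0 0 0 0.3;58.1 -38.4 0 0 0 0 0.3' 20
python3 - <<'E'
from h import *
go('slim',.17)
c=cam('wrist'); save(c,'w1.png'); print(robot.get_obs()['ft_force'])
c=cam('side'); save(c,'s2.png')
E
```

```text
clock: 2.48
tool_pos: [0.6165, -0.064, 0.2083]
orientation: [0.0, 0.992, 0.126, 0.0]
ft_force: [0.5, -0.2, -0.1]
width: 0.0027
gripper_force: 0.0
slim shift cm [-0.03 -0.11  3.83] pos [ 0.6165 -0.064   0.2083] turn to vertical [ 0. -0.  0.]
[-0.64491845  0.70881538  0.77144996]
```

View pics/w1.png

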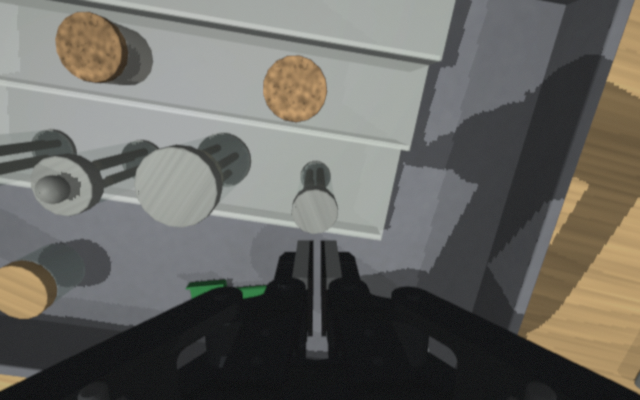

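View pics/s2.png

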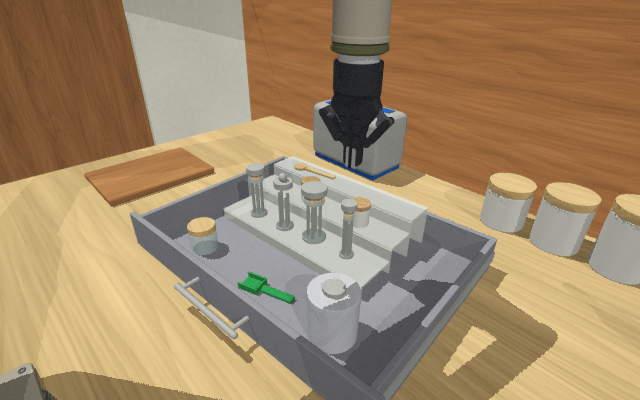

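The wrist view shows the slim cap at (315,210), just ahead of the fingertips at about (316,240). The side view shows the tips at (350,165), straight above the slim cap at (349,206). I'll check the offset by casting the wrist pixels and refine the other caps at the same time.

```bash
cat >> h.py <<'E'
def wrist(hmin,hmax,amin=200):
    o=robot.get_obs(); q=o['orientation']; R=Ro.from_quat([q[1],q[2],q[3],q[0]]).as_matrix()
    c=cam('wrist'); v,u=np.mgrid[:400,:640]; z=c['z_map']
    P=np.stack([(u-c['cx'])/c['f']*z,(v-c['cy'])/c['f']*z,z],-1); M=np.array(c['mount'])
    P=(P@M[:3,:3].T+M[:3,3])@R.T+o['tool_pos']
    m=((P[...,2]>hmin)&(P[...,2]<hmax)&(P[...,0]>.3)&(P[...,0]<.66)).astype(np.uint8); m[240:]=0
    k,l,s,ce=cv2.connectedComponentsWithStats(m)
    for i in range(1,k):
        if s[i,4]>amin:
            q=P[l==i]; h=np.percentile(q[:,2],80); q=q[abs(q[:,2]-h)<.003]; r=cv2.minAreaRect(q[:,:2].astype(np.float32))
            print(ce[i].round(),s[i,4],'z',h.round(4),'centre',np.round(r[0],4),np.round(r[1],3))
    return c
E
python3 -c "
from h import *
wrist(.145,.172)"
```

```text
[178. 185.] 5632 z 0.1592 centre [0.61  0.025] [0.051 0.051]
[ 64. 184.] 3198 z 0.1608 centre [0.5915 0.0963] [0.018 0.014]
[315. 209.] 1768 z 0.1589 centre [ 0.6169 -0.0622] [0.029 0.029]
```

```bash
python3 -m inch '0 -0.1 0 0 0 0 0.3;0 -0.1 2 0 0 0 0.3;0 -0.1 3.5 0 0 0 0.3;0 -0.1 4.2 0 0 0 0.3;0 -0.1 4.4 0 0 0 0.3;0 -0.1 4.4 0 0 0 0.3;0 -0.1 4.4 0 0 0 0.3'
python3 -m inch '0 0 0.06 0 0 0 0.3;0 0 0.12 0 0 0 0.3;0 0 0.18 0 0 0 0.3;0 0 0.24 0 0 0 0.3;0 0 0.30 0 0 0 0.3;0 0 0.36 0 0 0 0.3;0 0 0.42 0 0 0 0.3;0 0 0.48 0 0 0 0.3;0 0 0.54 0 0 0 0.3;0 0 0.6 0 0 0 0.3'
```

```text
clock: 3.5
tool_pos: [0.6168, -0.063, 0.165]
orientation: [0.0, 0.992, 0.126, 0.001]
ft_force: [-0.5, 1.0, -0.4]
width: 0.0033
gripper_force: 0.0
clock: 4.75
tool_pos: [0.6163, -0.0628, 0.1582]
orientation: [0.0, 0.992, 0.126, 0.0]
ft_force: [0.7, -0.5, 0.0]
width: 0.0029
gripper_force: 0.0
```

```bash
python3 -m inch '0 0 0.05 0 0 0 0.3;0 0 0.1 0 0 0 0.3;0 0 0.15 0 0 0 0.3;0 0 0.2 0 0 0 0.3;0 0 0.25 0 0 0 0.3;0 0 0.3 0 0 0 0.3'
python3 -m inch '0 0 0.05 0 0 0 0.3;0 0 0.1 0 0 0 0.3;0 0 0.15 0 0 0 0.3'
```

```text
clock: 5.5
tool_pos: [0.6163, -0.0628, 0.1551]
orientation: [-0.0, 0.992, 0.126, -0.0]
ft_force: [0.5, 0.7, -0.3]
width: 0.003
gripper_force: 0.0
clock: 5.88
tool_pos: [0.6164, -0.0628, 0.1537]
orientation: [0.0, 0.992, 0.126, 0.0]
ft_force: [0.4, 0.6, -0.4]
width: 0.0032
gripper_force: 0.0
```

Run:
```python
from h import *
c=cam('side'); im=cv2.resize(c['frame'][130:270,260:440,::-1],None,fx=4,fy=4,interpolation=cv2.INTER_CUBIC); cv2.imwrite('pics/s3.png',im)
P=pts(c)
wrist(.14,.172)
```

```text
[137. 201.] 8239 z 0.1593 centre [0.6159 0.0267] [0.039 0.052]
[ 19. 206.] 2555 z 0.1518 centre [0.5933 0.0855] [0.033 0.015]
[316. 226.] 1484 z 0.1589 centre [ 0.6249 -0.0604] [0.013 0.029]
```

View pics/s3.png

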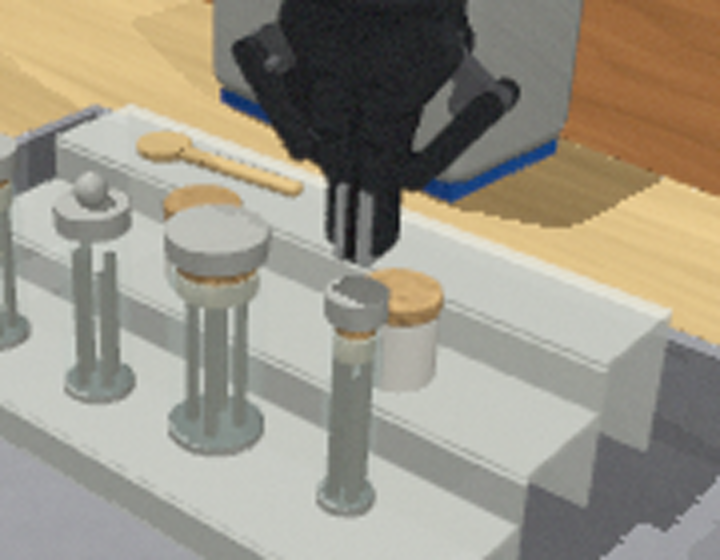

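The side crop shows the fingertips ending at about (355,258). The slim cap top is at about (357,290), still raised and not yet touched. I'll measure the real tip position from the side depth map.

Run:
```python
from h import *
c=cam('side'); P=pts(c); o=robot.get_obs(); print(o['tool_pos'],o['width'])
for u in (344,348,352,356):
    for v in range(180,212,2): print(u,v,P[v,u].round(3),c['frame'][v,u]) if u in(348,352) else None
```

```text
[ 0.61627799 -0.06285789  0.15364297] 0.0029858928708335884
348 180 [ 0.609 -0.064  0.207] [20 19 19]
348 182 [ 0.612 -0.062  0.202] [35 30 33]
348 184 [ 0.611 -0.063  0.198] [25 27 31]
348 186 [ 0.608 -0.066  0.197] [27 26 32]
348 188 [ 0.606 -0.068  0.194] [31 30 27]
348 190 [ 0.605 -0.069  0.191] [29 29 24]
348 192 [ 0.606 -0.069  0.187] [35 34 33]
348 194 [ 0.608 -0.068  0.181] [57 57 56]
348 196 [0.716 0.027 0.096] [195 197 189]
348 198 [0.718 0.029 0.089] [154 157 149]
348 200 [ 0.622 -0.056  0.159] [116 119 114]
348 202 [ 0.616 -0.061  0.158] [121 124 117]
348 204 [ 0.611 -0.066  0.159] [128 132 125]
348 206 [ 0.604 -0.072  0.16 ] [190 193 184]
348 208 [ 0.603 -0.073  0.157] [133 133 128]
348 210 [ 0.603 -0.074  0.153] [129 131 126]
352 180 [ 0.609 -0.074  0.211] [121 121 120]
352 182 [ 0.609 -0.074  0.207] [120 123 123]
352 184 [ 0.61  -0.074  0.203] [119 120 119]
352 186 [ 0.61  -0.074  0.199] [120 122 119]
352 188 [ 0.611 -0.073  0.194] [103 104 103]
352 190 [ 0.611 -0.074  0.191] [102 105 102]
352 192 [ 0.613 -0.072  0.185] [82 82 84]
352 194 [ 0.612 -0.073  0.182] [121 122 121]
352 196 [ 0.612 -0.074  0.178] [146 148 144]
352 198 [ 0.686 -0.011  0.119] [197 182 155]
352 200 [ 0.626 -0.062  0.16 ] [117 118 113]
352 202 [ 0.621 -0.067  0.159] [118 119 113]
352 204 [ 0.614 -0.072  0.16 ] [119 117 117]
352 206 [ 0.609 -0.078  0.161] [139 139 133]
352 208 [ 0.61  -0.077  0.155] [133 133 126]
352 210 [ 0.61  -0.078  0.152] [136 136 130]
```

The visible tips end near z = 0.176 while the TCP reads 0.154, so the fingers end about 2 cm short of the reported TCP. I'll keep descending and watch the force.

```bash
python3 -m inch '0 0 0.3 0 0 0 0.3;0 0 0.6 0 0 0 0.3;0 0 0.9 0 0 0 0.3;0 0 1.1 0 0 0 0.3;0 0 1.2 0 0 0 0.3;0 0 1.2 0 0 0 0.3'
python3 -m inch '0 0 0.05 0 0 0 0.3;0 0 0.1 0 0 0 0.3;0 0 0.15 0 0 0 0.3;0 0 0.2 0 0 0 0.3;0 0 0.25 0 0 0 0.3;0 0 0.3 0 0 0 0.3'
python3 -m inch '0 0 0.05 0 0 0 0.3;0 0 0.1 0 0 0 0.3;0 0 0.15 0 0 0 0.3'
```

```text
clock: 6.78
tool_pos: [0.6163, -0.0628, 0.1417]
orientation: [-0.0, 0.992, 0.126, -0.0]
ft_force: [-0.2, -0.3, 0.4]
width: 0.003
gripper_force: 0.0
clock: 7.52
tool_pos: [0.6164, -0.0629, 0.1387]
orientation: [-0.0, 0.992, 0.126, 0.0]
ft_force: [-0.3, -0.2, 0.7]
width: 0.0029
gripper_force: 0.0
clock: 7.9
tool_pos: [0.6163, -0.0628, 0.1372]
orientation: [-0.0, 0.992, 0.126, 0.0]
ft_force: [1.0, -0.3, 0.8]
width: 0.0029
gripper_force: 0.0
```

```bash
python3 -m inch '0 0 0.05 0 0 0 0.3;0 0 0.1 0 0 0 0.3;0 0 0.15 0 0 0 0.3'
python3 -m inch '0 0 0.05 0 0 0 0.3;0 0 0.1 0 0 0 0.3;0 0 0.15 0 0 0 0.3'
```

```text
clock: 8.28
tool_pos: [0.6166, -0.0629, 0.1361]
orientation: [0.0, 0.992, 0.126, 0.0]
ft_force: [-0.4, 0.1, 3.0]
width: 0.0031
gripper_force: 1.5
clock: 8.65
tool_pos: [0.6164, -0.0629, 0.1343]
orientation: [0.0, 0.992, 0.126, 0.0]
ft_force: [0.3, 0.1, 3.7]
width: 0.0029
gripper_force: 1.5
```

```bash
cat >> h.py <<'E'
def tip(u0=330,u1=370):
    c=cam('side'); P=pts(c); o=robot.get_obs(); tp=o['tool_pos']
    d=np.linalg.norm(P[...,:2]-tp[:2],axis=-1); 
    for u in range(u0,u1,4):
        col=[(v,P[v,u,2].round(4)) for v in range(150,230) if d[v,u]<.02 and P[v,u,2]>.14]
        print(u,[x for x in col[::2]][-12:])
E
python3 -c "
from h import *
tip(344,357)"
```

```text
344 [(190, np.float64(0.1879)), (192, np.float64(0.1842)), (194, np.float64(0.1796)), (196, np.float64(0.1759)), (198, np.float64(0.1712)), (200, np.float64(0.1678)), (202, np.float64(0.1629)), (204, np.float64(0.1576)), (206, np.float64(0.1564)), (208, np.float64(0.1531)), (210, np.float64(0.1488)), (212, np.float64(0.1444))]
348 [(190, np.float64(0.191)), (192, np.float64(0.1853)), (194, np.float64(0.1822)), (196, np.float64(0.1781)), (198, np.float64(0.1738)), (200, np.float64(0.1692)), (202, np.float64(0.1657)), (204, np.float64(0.1617)), (206, np.float64(0.1582)), (208, np.float64(0.1559)), (210, np.float64(0.1523)), (212, np.float64(0.1461))]
352 [(191, np.float64(0.1876)), (193, np.float64(0.1838)), (195, np.float64(0.1796)), (197, np.float64(0.1764)), (199, np.float64(0.1722)), (201, np.float64(0.167)), (203, np.float64(0.1629)), (205, np.float64(0.1574)), (207, np.float64(0.1578)), (209, np.float64(0.1536)), (211, np.float64(0.1491)), (213, np.float64(0.1449))]
356 [(187, np.float64(0.1983)), (189, np.float64(0.194)), (191, np.float64(0.1886)), (193, np.float64(0.185)), (195, np.float64(0.1806)), (197, np.float64(0.1777)), (200, np.float64(0.1702)), (202, np.float64(0.1579)), (204, np.float64(0.1578)), (206, np.float64(0.155)), (208, np.float64(0.1514)), (210, np.float64(0.1465))]
```

Contact: 3 N and the cap is sliding, with contact at TCP z of about 0.137. Next I press down to the hard stop in small checked steps.

```bash
python3 -m inch '0 0 0.05 0 0 0 0.3;0 0 0.1 0 0 0 0.3;0 0 0.15 0 0 0 0.3;0 0 0.2 0 0 0 0.3;0 0 0.25 0 0 0 0.3;0 0 0.3 0 0 0 0.3'|egrep 'pos|ft'
for i in 1; do python3 -m inch '0 0 0.03 0 0 0 0.3;0 0 0.06 0 0 0 0.3'|egrep 'pos|ft'; done
```

```text
tool_pos: [0.6163, -0.0628, 0.1312]
ft_force: [-0.3, -0.9, 2.3]
tool_pos: [0.6163, -0.0629, 0.1306]
ft_force: [-0.9, -0.3, 2.6]
```

```bash
python3 -m inch '0 0 0.03 0 0 0 0.3;0 0 0.06 0 0 0 0.3'|egrep 'pos|ft'
python3 -m inch '0 0 0.03 0 0 0 0.3;0 0 0.05 0 0 0 0.3'|egrep 'pos|ft'
```

```text
tool_pos: [0.6164, -0.0628, 0.13]
ft_force: [-0.7, 0.3, 2.8]
tool_pos: [0.6163, -0.0629, 0.1295]
ft_force: [0.4, 0.2, 4.1]
```

```bash
python3 -m inch '0 0 0.02 0 0 0 0.3;0 0 0.03 0 0 0 0.3'|egrep 'pos|ft'
```

```text
tool_pos: [0.6163, -0.0628, 0.1292]
ft_force: [-1.0, 0.0, 3.6]
```

```bash
python3 -m inch '0 0 0.02 0 0 0 0.3;0 0 0.04 0 0 0 0.3'|egrep 'pos|ft'
```

```text
tool_pos: [0.6164, -0.0629, 0.129]
ft_force: [-0.3, 0.4, 4.6]
```

```bash
python3 -c "
from h import *
tip(344,357)"
```

```text
344 [(192, np.float64(0.1836)), (194, np.float64(0.1793)), (196, np.float64(0.1749)), (198, np.float64(0.1713)), (200, np.float64(0.167)), (202, np.float64(0.1628)), (204, np.float64(0.1595)), (206, np.float64(0.1542)), (208, np.float64(0.1512)), (210, np.float64(0.1495)), (212, np.float64(0.1462)), (214, np.float64(0.1412))]
348 [(193, np.float64(0.1844)), (195, np.float64(0.1809)), (197, np.float64(0.1761)), (199, np.float64(0.1717)), (201, np.float64(0.1676)), (203, np.float64(0.164)), (205, np.float64(0.1603)), (207, np.float64(0.1553)), (209, np.float64(0.1521)), (211, np.float64(0.1488)), (213, np.float64(0.1444)), (215, np.float64(0.1403))]
352 [(192, np.float64(0.1866)), (194, np.float64(0.1822)), (196, np.float64(0.177)), (198, np.float64(0.1741)), (200, np.float64(0.1684)), (202, np.float64(0.1659)), (204, np.float64(0.1616)), (206, np.float64(0.1558)), (208, np.float64(0.1516)), (210, np.float64(0.1501)), (212, np.float64(0.1471)), (214, np.float64(0.1425))]
356 [(189, np.float64(0.195)), (191, np.float64(0.1909)), (193, np.float64(0.1855)), (195, np.float64(0.181)), (197, np.float64(0.1764)), (199, np.float64(0.1732)), (201, np.float64(0.1662)), (203, np.float64(0.1632)), (206, np.float64(0.1515)), (208, np.float64(0.151)), (210, np.float64(0.1465)), (212, np.float64(0.1421))]
```

```bash
python3 -m inch '0 0 0.03 0 0 0 0.3;0 0 0.06 0 0 0 0.3'|egrep 'pos|ft'
```

```text
tool_pos: [0.6166, -0.0629, 0.1287]
ft_force: [-0.9, -0.3, 7.5]
```

```bash
python3 -m inch '0 0 0.03 0 0 0 0.3;0 0 0.06 0 0 0 0.3;0 0 0.06 0 0 0 0.3'|egrep 'pos|ft'
```

```text
tool_pos: [0.6169, -0.0629, 0.1285]
ft_force: [-1.0, 0.5, 8.0]
```

The slim cap is at its hard stop: 8 N with the motion stalled. Retracting.

```bash
python3 -m inch '0 0 -1 0 0 0 0.3;0 0 -3 0 0 0 0.3;0 0 -6 0 0 0 0.3;0 0 -6 0 0 0 0.3;0 0 -6 0 0 0 0.3'
python3 -c "
from h import *
wrist(.14,.172)
go('medium',.19)"
```

```text
clock: 12.0
tool_pos: [0.6164, -0.0629, 0.1879]
orientation: [0.0, 0.992, 0.126, 0.0]
ft_force: [-0.2, -1.1, -0.2]
width: 0.0031
gripper_force: 0.0
[166. 192.] 6788 z 0.1592 centre [0.6101 0.0249] [0.051 0.051]
[ 45. 191.] 4218 z 0.1596 centre [0.5927 0.095 ] [0.018 0.011]
[316. 215.] 1960 z 0.1517 centre [ 0.6171 -0.0621] [0.029 0.029]
medium shift cm [  2.47 -24.33  -0.29] pos [ 0.6159 -0.0628  0.187 ] turn to vertical [-0.     0.001  0.   ]
```

The slim cap top dropped from 0.1589 to 0.1517 and the tube hasn't moved. On to the medium tube.

```bash
python3 -m inch '0.6 -6 -0.3 0 0 0 0.3;1.2 -12 -0.3 0 0 0 0.3;1.8 -18 -0.3 0 0 0 0.3;2.3 -23 -0.3 0 0 0 0.3;2.5 -24.3 -0.3 0 0 0 0.3;2.5 -24.3 -0.3 0 0 0 0.3;2.5 -24.3 -0.3 0 0 0 0.3;2.5 -24.3 -0.3 0 0 0 0.3'
python3 -c "
from h import *
wrist(.14,.172)
go('medium',.14)"
```

```text
clock: 13.05
tool_pos: [0.5801, 0.1771, 0.1904]
orientation: [0.0, 0.992, 0.125, -0.0]
ft_force: [0.3, 0.2, 0.8]
width: 0.0031
gripper_force: 0.0
[311. 214.] 3164 z 0.1585 centre [0.5832 0.1812] [0.032 0.039]
[574. 217.] 4208 z 0.159 centre [0.621  0.0287] [0.029 0.052]
[443. 221.] 2462 z 0.153 centre [0.5977 0.1009] [0.025 0.04 ]
medium shift cm [-0.06 -0.19  5.05] pos [0.5801 0.1773 0.1905] turn to vertical [0. 0. 0.]
```

```bash
python3 -m inch '0.1 -0.2 0 0 0 0 0.3;0.1 -0.2 2 0 0 0 0.3;0.1 -0.2 3.6 0 0 0 0.3;0.1 -0.2 4.6 0 0 0 0.3;0.1 -0.2 5 0 0 0 0.3;0.1 -0.2 5 0 0 0 0.3;0.1 -0.2 5 0 0 0 0.3'|egrep 'pos|ft'
python3 -m inch '0 0 0.05 0 0 0 0.3;0 0 0.1 0 0 0 0.3;0 0 0.15 0 0 0 0.3;0 0 0.2 0 0 0 0.3;0 0 0.25 0 0 0 0.3;0 0 0.3 0 0 0 0.3;0 0 0.35 0 0 0 0.3;0 0 0.4 0 0 0 0.3;0 0 0.45 0 0 0 0.3;0 0 0.5 0 0 0 0.3'|egrep 'pos|ft'
```

```text
tool_pos: [0.5807, 0.181, 0.1414]
ft_force: [-0.7, -1.2, -0.2]
tool_pos: [0.5803, 0.1809, 0.1357]
ft_force: [-0.2, 0.2, 1.9]
```

```bash
python3 -m inch '0 0 0.05 0 0 0 0.3;0 0 0.1 0 0 0 0.3;0 0 0.15 0 0 0 0.3;0 0 0.2 0 0 0 0.3;0 0 0.25 0 0 0 0.3;0 0 0.3 0 0 0 0.3;0 0 0.35 0 0 0 0.3;0 0 0.4 0 0 0 0.3;0 0 0.45 0 0 0 0.3;0 0 0.5 0 0 0 0.3;0 0 0.55 0 0 0 0.3'|egrep 'pos|ft'
python3 -m inch '0 0 0.04 0 0 0 0.3;0 0 0.08 0 0 0 0.3'|egrep 'pos|ft'
```

```text
tool_pos: [0.5802, 0.1809, 0.1301]
ft_force: [-0.9, 0.0, 2.4]
tool_pos: [0.5802, 0.1809, 0.1293]
ft_force: [-0.3, -0.5, 4.0]
```

```bash
python3 -m inch '0 0 0.04 0 0 0 0.3;0 0 0.08 0 0 0 0.3'|egrep 'pos|ft'
python3 -m inch '0 0 0.03 0 0 0 0.3;0 0 0.05 0 0 0 0.3'|egrep 'pos|ft'
```

```text
tool_pos: [0.5804, 0.1809, 0.1288]
ft_force: [-0.5, -0.7, 5.2]
tool_pos: [0.5806, 0.1809, 0.1287]
ft_force: [-1.4, -0.2, 7.0]
```

```bash
python3 -m inch '0 0 0.03 0 0 0 0.3;0 0 0.06 0 0 0 0.3;0 0 0.06 0 0 0 0.3'|egrep 'pos|ft'
python3 -m inch '0 0 -1 0 0 0 0.3;0 0 -3 0 0 0 0.3;0 0 -6 0 0 0 0.3;0 0 -6 0 0 0 0.3;0 0 -6 0 0 0 0.3'|egrep 'pos|ft'
python3 -c "
from h import *
wrist(.14,.172)
T['stout']=(.610,.0245)
go('stout',.195)"
```

```text
tool_pos: [0.5808, 0.181, 0.1285]
ft_force: [-1.1, -0.4, 8.0]
tool_pos: [0.5803, 0.1809, 0.1877]
ft_force: [-0.3, -0.1, -1.2]
[317. 214.] 3058 z 0.1517 centre [0.5831 0.1812] [0.032 0.039]
[582. 219.] 3921 z 0.159 centre [0.6225 0.0289] [0.026 0.053]
[450. 222.] 2266 z 0.1524 centre [0.5989 0.1012] [0.022 0.04 ]
stout shift cm [-0.99 15.89 -0.82] pos [0.5798 0.1808 0.1868] turn to vertical [-0.     0.001  0.   ]
```

The medium cap is down (top at 0.1517) and its tube stayed in place. The stout tube is next.

```bash
python3 -m inch '0 0 -0.8 0 0 0 0.3;-0.4 5 -0.8 0 0 0 0.3;-0.7 10 -0.8 0 0 0 0.3;-1 15 -0.8 0 0 0 0.3;-1 15.9 -0.8 0 0 0 0.3;-1 15.9 -0.8 0 0 0 0.3;-1 15.9 -0.8 0 0 0 0.3;-1 15.9 -0.8 0 0 0 0.3'|egrep 'clock|pos|ft'
python3 -c "
from h import *
T['stout']=(.610,.0245)
go('stout',.14)"
```

```text
clock: 19.4
tool_pos: [0.6101, 0.0258, 0.1954]
ft_force: [0.7, 0.6, -0.3]
stout shift cm [-0.04  0.13  5.54] pos [0.6101 0.0258 0.1954] turn to vertical [-0.  0.  0.]
```

```bash
python3 -m inch '0 0.1 0 0 0 0 0.3;0 0.1 2.5 0 0 0 0.3;0 0.1 4.1 0 0 0 0.3;0 0.1 5.1 0 0 0 0.3;0 0.1 5.5 0 0 0 0.3;0 0.1 5.5 0 0 0 0.3;0 0.1 5.5 0 0 0 0.3'|egrep 'pos|ft'
python3 -m inch '0 0 0.05 0 0 0 0.3;0 0 0.1 0 0 0 0.3;0 0 0.15 0 0 0 0.3;0 0 0.2 0 0 0 0.3;0 0 0.25 0 0 0 0.3;0 0 0.3 0 0 0 0.3;0 0 0.35 0 0 0 0.3;0 0 0.4 0 0 0 0.3;0 0 0.45 0 0 0 0.3;0 0 0.5 0 0 0 0.3'|egrep 'pos|ft'
```

```text
tool_pos: [0.6111, 0.0234, 0.1413]
ft_force: [0.7, -0.8, 0.3]
tool_pos: [0.6108, 0.0235, 0.1358]
ft_force: [-1.9, -0.5, 3.2]
```

```bash
python3 -m inch '0 0 0.05 0 0 0 0.3;0 0 0.1 0 0 0 0.3;0 0 0.15 0 0 0 0.3;0 0 0.2 0 0 0 0.3;0 0 0.25 0 0 0 0.3;0 0 0.3 0 0 0 0.3;0 0 0.35 0 0 0 0.3;0 0 0.4 0 0 0 0.3'|egrep 'pos|ft'
python3 -m inch '0 0 0.04 0 0 0 0.3;0 0 0.08 0 0 0 0.3'|egrep 'pos|ft'
```

```text
tool_pos: [0.6106, 0.0234, 0.1314]
ft_force: [-0.4, -0.5, 3.5]
tool_pos: [0.6106, 0.0235, 0.1306]
ft_force: [0.1, -0.3, 3.5]
```

```bash
python3 -m inch '0 0 0.05 0 0 0 0.3;0 0 0.1 0 0 0 0.3;0 0 0.14 0 0 0 0.3'|egrep 'pos|ft'
python3 -m inch '0 0 0.04 0 0 0 0.3;0 0 0.08 0 0 0 0.3'|egrep 'pos|ft'
```

```text
tool_pos: [0.6106, 0.0235, 0.1292]
ft_force: [-0.3, -0.1, 2.8]
tool_pos: [0.6107, 0.0235, 0.1288]
ft_force: [-0.4, 0.2, 7.0]
```

```bash
python3 -m inch '0 0 0.03 0 0 0 0.3;0 0 0.06 0 0 0 0.3;0 0 0.06 0 0 0 0.3'|egrep 'pos|ft'
python3 -m inch '0 0 -1 0 0 0 0.3;0 0 -3 0 0 0 0.3;0 0 -6 0 0 0 0.3;0 0 -6.5 0 0 0 0.3;0 0 -6.5 0 0 0 0.3;0 0 -6.5 0 0 0 0.3'|egrep 'pos|ft'
python3 -c "
from h import *
wrist(.14,.172)
go('tin',.18)"
```

```text
tool_pos: [0.6109, 0.0234, 0.1286]
ft_force: [-1.5, -0.4, 6.7]
tool_pos: [0.6098, 0.0235, 0.1915]
ft_force: [-0.3, -0.1, -0.5]
[ 57. 198.] 3959 z 0.1518 centre [0.5797 0.18  ] [0.04 0.04]
[314. 208.] 4854 z 0.1517 centre [0.615  0.0267] [0.042 0.051]
[191. 212.] 3314 z 0.161 centre [0.5911 0.0982] [0.017 0.017]
[451. 228.] 1167 z 0.1515 centre [ 0.6238 -0.0599] [0.015 0.029]
tin shift cm [-17.41  14.71   1.16] pos [0.6098 0.0235 0.1913] turn to vertical [-0.001  0.002  0.   ]
```

All three caps are now at 0.1517. Moving to the tin.

```bash
python3 -m inch '-4 3.4 0 0 0 0 0.3;-8 6.8 0 0 0 0 0.3;-12 10.2 0 0 0 0 0.3;-16 13.6 0 0 0 0 0.3;-17.4 14.7 0 0 0 0 0.3;-17.4 14.7 0 0 0 0 0.3;-17.4 14.7 0 0 0 0 0.3;-17.4 14.7 0 0 0 0 0.3'|egrep 'clock|pos|ft'
python3 -c "
from h import *
wrist(.095,.12,300)
go('tin',.095)"
```

```text
clock: 25.58
tool_pos: [0.4795, -0.1613, 0.1926]
ft_force: [-0.9, 0.2, -0.1]
[318. 192.] 9060 z 0.1082 centre [ 0.4818 -0.1621] [0.035 0.041]
tin shift cm [-0.16  0.07  9.76] pos [ 0.4794 -0.1614  0.1926] turn to vertical [-0.  0.  0.]
```

```bash
python3 -m inch '0 0 2 0 0 0 0.3;0 0 5 0 0 0 0.3;0 0 7.5 0 0 0 0.3;0 0 9 0 0 0 0.3;0 0 9.7 0 0 0 0.3;0 0 9.8 0 0 0 0.3;0 0 9.8 0 0 0 0.3;0 0 9.8 0 0 0 0.3'|egrep 'pos|ft'
python3 -m inch '0 0 0.05 0 0 0 0.3;0 0 0.1 0 0 0 0.3;0 0 0.15 0 0 0 0.3;0 0 0.2 0 0 0 0.3;0 0 0.25 0 0 0 0.3;0 0 0.3 0 0 0 0.3;0 0 0.35 0 0 0 0.3;0 0 0.4 0 0 0 0.3'|egrep 'pos|ft'
```

```text
tool_pos: [0.4795, -0.1627, 0.0957]
ft_force: [-0.7, -0.2, -0.4]
tool_pos: [0.4788, -0.1624, 0.0907]
ft_force: [-0.3, -0.1, -0.0]
```

```bash
python3 -m inch '0 0 0.05 0 0 0 0.3;0 0 0.1 0 0 0 0.3;0 0 0.15 0 0 0 0.3;0 0 0.2 0 0 0 0.3'|egrep 'pos|ft'
python3 -m inch '0 0 0.05 0 0 0 0.3;0 0 0.1 0 0 0 0.3'|egrep 'pos|ft'
```

```text
tool_pos: [0.4788, -0.1624, 0.0887]
ft_force: [-0.4, 0.4, -0.4]
tool_pos: [0.4789, -0.1624, 0.0879]
ft_force: [-1.7, 0.9, 3.3]
```

Contact at about 0.088, so the stop should be near 0.082–0.083.

```bash
python3 -m inch '0 0 0.05 0 0 0 0.3;0 0 0.1 0 0 0 0.3;0 0 0.15 0 0 0 0.3;0 0 0.2 0 0 0 0.3;0 0 0.25 0 0 0 0.3;0 0 0.3 0 0 0 0.3'|egrep 'pos|ft'
python3 -m inch '0 0 0.05 0 0 0 0.3;0 0 0.1 0 0 0 0.3'|egrep 'pos|ft'
```

```text
tool_pos: [0.4789, -0.1624, 0.0848]
ft_force: [-1.1, -0.0, 2.6]
tool_pos: [0.4789, -0.1624, 0.0838]
ft_force: [-0.7, 0.6, 3.2]
```

```bash
python3 -m inch '0 0 0.04 0 0 0 0.3;0 0 0.08 0 0 0 0.3'|egrep 'pos|ft'
```

```text
tool_pos: [0.4789, -0.1624, 0.083]
ft_force: [-1.1, 0.4, 4.0]
```

```bash
python3 -m inch '0 0 0.04 0 0 0 0.3;0 0 0.08 0 0 0 0.3'|egrep 'pos|ft'
```

```text
tool_pos: [0.4788, -0.1624, 0.0822]
ft_force: [-1.4, -0.3, 3.6]
```

```bash
python3 -m inch '0 0 0.03 0 0 0 0.3;0 0 0.06 0 0 0 0.3;0 0 0.06 0 0 0 0.3'|egrep 'pos|ft'
```

```text
tool_pos: [0.4789, -0.1624, 0.0818]
ft_force: [-2.7, 0.6, 4.7]
```

```bash
python3 -m inch '0 0 0.03 0 0 0 0.3;0 0 0.06 0 0 0 0.3;0 0 0.06 0 0 0 0.3'|egrep 'pos|ft'
```

```text
tool_pos: [0.4789, -0.1624, 0.0815]
ft_force: [-3.4, 1.5, 7.6]
```

```bash
python3 -m inch '0 0 0.03 0 0 0 0.3;0 0 0.05 0 0 0 0.3;0 0 0.05 0 0 0 0.3'|egrep 'pos|ft'
```

```text
tool_pos: [0.4791, -0.1625, 0.0813]
ft_force: [-4.7, 1.1, 10.2]
```

The button is at its stop: 10 N and stalled. Retracting well clear, away from the robot's view of the scene.

```bash
python3 -m inch '0 0 -0.5 0 0 0 0.3;0 0 -2 0 0 0 0.3;0 0 -6 0 0 0 0.3;0 0 -12 0 0 0 0.3;-4 4 -14 0 0 0 0.3;-8 8 -14 0 0 0 0.3;-12 12 -14 0 0 0 0.3;-15 16 -14 0 0 0 0.3;-18 20 -14 0 0 0 0.3;-18 20 -14 0 0 0 0.3;-18 20 -14 0 0 0 0.3'|egrep 'clock|pos|ft'
python3 - <<'E'
from h import *
c=cam('top'); save(c,'t2.png'); P=pts(c)
c0=dict(np.load('top.npz')); P0=pts(c0)
for nm,(x,y) in T.items():
    for Q in(P0,P):
        d=np.hypot(Q[...,0]-x,Q[...,1]-y)<.009; print(nm,np.median(Q[d][:,2]).round(4),end=' ')
    print()
print(abs(P[...,2]-P0[...,2])[90:310,170:480].__gt__(.02).sum())
E
```

```text
clock: 32.38
tool_pos: [0.3546, -0.401, 0.2209]
ft_force: [-0.7, 0.4, 0.4]
slim 0.1609 slim 0.1536 
medium 0.1604 medium 0.1538 
stout 0.1613 stout 0.1534 
tin 0.113 tin 0.1069 
639
```

View pics/t2.png

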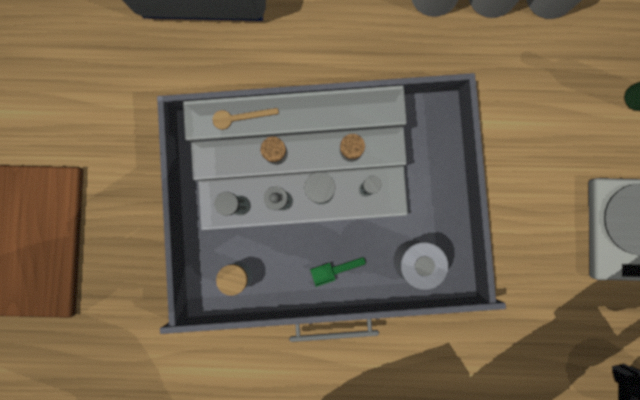

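The top view shows everything in its starting place: caps at (226,203), (319,187) and (372,185), button at (425,265), and the arm well clear at the bottom right. The heights confirm that all three caps and the button are down.

```bash
python3 -c "
from workcell import robot
print(robot.close_job())"
```

```text
the job is handed in; nothing more can be done
None
```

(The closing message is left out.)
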